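Fit the gas purifier cartridge and fold its guard flap shut

ROBOT

A 7-joint arm with a two-finger parallel gripper is mounted at the origin on a cart in front of the work surface, level with it; the furniture and walls round the work are solid. World frame = base frame: x ahead of the robot, y to its left, z up, the work surface at z = 0. Lengths are in m, angles in rad, forces in N, time in s.
With the tool pointing down it reaches from about 0.4 to 0.85 m from the base axis. Payload 10.4 kg.
Tool frame: the origin (TCP) lies between the finger pads; the fingertips stand 14 mm ahead of it and the grasp point (between the pads) lies 5 mm behind it; z points along the fingers, y is the line along which they close (so a half turn about z gives the same grasp; the last joint's range is limited). The gripper opens to 87 mm and grips with 3 to 60 N. Pads are 19 mm wide; open, the fingers measure 117 mm over their backs; the gripper's body (75 mm by 190 mm) begins 51 mm behind the grasp point.
Start: joints at [1.279, 0.332, -0.065, 1.46, 0.022, 1.35, -0.088], TCP at [0.166, -0.603, 0.237] pointing down, gripper open.
Joint ranges: [-2.6, 2.6], [-0.5, 2.12], [-1.47, 1.34], [0.16, 2.42], [-1.27, 4.41], [0.06, 2.06], [-2.6, 2.6]. Speed limits (rad/s): [2.22, 2.22, 2.79, 2.79, 3.14, 3.14, 3.14].

INTERFACE

Orientations are given as a unit quaternion [x, y, z, w].
In Python, from bench import * gives the robot as it stands.
- The arm moves only by the tool drive_tool, never from a script. Its argument "deltas" is a list of rows, each a list of 7 numbers: the turn, a rotation vector about the tool's x, y, z in degrees, then the shift along the tool's x, y, z in m, then the closure, from -1 (fully open) to 1 (shut). A call has 1 to 12 rows; each row is the pose to reach, as a shift and turn from the pose commanded when the call began, along the tool's axes at that moment; what a row does not reach only later rows make up. A row lasts 1/10 s, in which the tool goes at most 50 mm and 8.59 degrees, less where a joint would pass 70% of its speed; a pose out of reach is approached as far as the arm can. A call with a gripper value outside its range is refused whole. The fingers move at their own pace and stop on an object; "squeeze" is the grip in N (left out, the last holds). Time passes only in rows, so rows that repeat a pose let the fingers close. It gives the time, the measured TCP pose, the force and the opening at its end, in the units of the state.
- read_state(): the state, without advancing time (a new reading comes with each control period).
- camera(name): name is "scene" or "top" or "wrist"; returns (picture, depth): 420x560x3 uint8, red, green, blue; 420x560 float32, m along the optical axis (not along the pixel's ray), 0 where there is no reading.
- camera_params(name): a dict with "K" (3x3 intrinsics, pixels), "R" (3x3) and "t" (3): a world point X has camera coordinates R X + t; the wrist camera has in their place "mount" (4x4, takes a point from camera to tool coordinates, whose origin is the TCP and whose axes are the flange's). Camera axes: x right, y down, z forward; pixel columns grow to the right and rows downward; lengths in m; the calibration is good to about 2 mm. A picture is of the moment at which its call begins: read the wrist's pose just before it. camera_params takes no time and is no camera call.
- close_job(): hands the job in, once; it reports no verdict.
Trained networks look in the newest picture that a camera, given by its name, has taken for a name from the list of things; names that differ only in an ending like _2 or _b are one class to them, and where a whole thing is asked for, a point or a joint stands for the part that bears it (a point fixed in the world has none). Each returns a list of dicts, best first, with "score" (0 to 1); they miss things now and then, are a little off and sometimes report something else, mostly with a low value. They report only what shows in the picture. A call takes as long as a camera call.
- outline_of(label, camera): "pixels" (420x560 bool, what is visible of it) and "location" ([column, row] as shares, 0 to 1, of the picture: columns of its width, rows of its height, amid what is visible of it).
- tip_of(label, camera): "location" ([column, row] as shares, 0 to 1, of the picture: columns of its width, rows of its height: a listed point, or the origin of a listed thing).
The state is a dict: "time": time; "joint_positions": joint angles; "joint_vel": joint speeds; "joint_torque": joint torques, N m; "ee_pos": TCP position; "eef_rot": TCP orientation; "ft_force": force on the tool from outside, world axes, zero at the start; "torque": the same for the moment, N m; "width": finger opening in m.
Only numpy, scipy, OpenCV 4.12 (cv2) and the standard library are available. Lean on these libraries where they do the work, as an engineer would, in place of code of your own. Each camera call takes 0.05 s, during which the arm holds its last target. There are 200 camera calls.

TASK

Draw the white purifier cartridge out of its grey storage dock by its blue end and put it down flat on the worktop, letting go of it. Take it again by its black end and slide it, blue end first, into the tunnel of the white purifier housing until it is fully home against the end pad. Then swing the blue guard flap (it has a grip bar) up and over and lower it gently onto its stops so that it is fully closed over the black end; do not let it fall, and do not knock over the two reagent bottles.

Things in the scene. Friction and masses are not known exactly. Their poses are not given: they have to be found in the camera images.
- cartridge: loose gas purifier cartridge, a square bar 170 mm long, 40 mm wide and 40 mm high, 0.25 kg, white with a blue cap on one end and a black cap on the other (caps 30 mm long). Origin: centre of its underside; x runs along it towards the blue end, z up. At the start its black 100 mm or so is inside the dock, lying on the worktop, and its blue 70 mm or so stands out
- blue_end (a point): centre of the cartridge's blue end face, 85 mm from its middle and 20 mm above its underside
- black_end (a point): centre of the cartridge's black end face, 85 mm from its middle, at the other end
- dock: fixed grey storage dock, a low arch without a floor, closed at its back, 109 mm long, 60 mm wide (90 mm with its feet), 52 mm high; cavity 50 mm wide, 47 mm high, 104 mm deep. Origin: on the worktop under the middle of its open mouth; x points into the cavity, so the cartridge is drawn out along -x
- housing: fixed purifier housing. Origin: on the worktop under the middle of the tunnel's mouth; x points into the tunnel, z up. Base plate 8 mm thick, 124 mm wide, x -93 to 112 mm; the cartridge lies on it. White tunnel 50 mm wide, 48 mm high inside (z 8 to 56 mm), end pad at x = 100 mm, roof top at z = 61 mm. The bay in front of the mouth (x < 0) is open from above while the flap is open
- flap (a joint): angle of the blue guard flap about its hinge: 0 closed (level, reaching out over the bay, on its stops), 1.57 upright, 2.95 fully open (folded back over the tunnel's roof, where it starts, on its buffers). Free hinge with slight damping: left to itself it falls to either side; 0.25 kg
- flap_hinge (a point): middle of the flap's hinge axis, 88 mm above the housing's origin; the axis runs along the housing's y. Hinge cheeks stand at the mouth, y = +-57 to 62 mm, 98 mm high, with short stop arms reaching to x = -27 mm; the open flap rests on two black buffers on the tunnel's roof
- flap_bar (a point): middle of the flap's grip bar, a round steel bar 12 mm in diameter, parallel to the hinge and 125 mm from it, 96 mm clear between the two ears that carry it; the blue plate ends 81 mm from the hinge, so there are 38 mm clear between plate and bar. The bar can turn between the fingers
- bottle_large: bystander: reagent bottle with black cap, 52 mm in diameter, 94 mm high. Origin: centre of its underside, z along it
- bottle_small: bystander: reagent bottle with black cap, 45 mm in diameter, 80 mm high. Origin: centre of its underside, z along it

How it is judged:
By the outcome, as a careful person would: the job done as asked, in the order asked, and still so for the second after the job is handed in, with the robot touching nothing.
It also fails if it takes over 72 s, if anything falls off the work surface, if the arm or the gripper's body presses on something with over 40 N, if the wrist force passes 120 N, or if a joint passes its speed limit or range.

## Working session

There is one attempt and no reset: what is moved stays moved. The work goes in short steps, Python scripts to look and compute and a tool call to move; the robot and the scene stay as the last step left them, time stands still between calls to the robot, and variables do not carry over. Pictures are saved under pics/ and viewed, on a budget of 10 in all, crops included, one or two more only if the job needs it, and the job is handed in when it is done.

Besides the shell and the picture viewer there is one more tool, called after "Emit:" as name([rows], argument=value, ...), one row to a line, values as JSON. drive_tool: Moves the arm, as the interface text tells. Its arguments: {"type":"object","properties":{"deltas":{"type":"array"},"squeeze":{"type":"number"}},"required":["deltas"]}

```bash
ls; mkdir -p pics; cat > h.py <<'E'
from bench import *
import numpy as np, cv2
from scipy.spatial.transform import Rotation as Ro
def cam(n):
    s=read_state(); im,d=camera(n); p=camera_params(n)
    if n=="wrist":
        T=np.eye(4);T[:3,:3]=Ro.from_quat(s["eef_rot"]).as_matrix();T[:3,3]=s["ee_pos"]
        C=T@np.array(p["mount"])
    else:
        E=np.eye(4);E[:3,:3]=p["R"];E[:3,3]=p["t"];C=np.linalg.inv(E)
    return im,d,np.array(p["K"]),C
def world(d,K,C):
    v,u=np.mgrid[:420,:560]
    P=np.stack([(u-K[0,2])/K[0,0]*d,(v-K[1,2])/K[1,1]*d,d],-1)
    return P@C[:3,:3].T+C[:3,3]
def ray_z(u,v,K,C,z):
    r=C[:3,:3]@np.array([(u-K[0,2])/K[0,0],(v-K[1,2])/K[1,1],1]);return C[:3,3]+r*(z-C[2,3])/r[2]
E
python3 - <<'E'
from h import *
s=read_state();print(s)
for n in("top","scene"):
    im,d,K,C=cam(n);W=world(d,K,C);np.savez(f"{n}.npz",im=im,d=d,K=K,C=C)
    cv2.imwrite(f"pics/{n}0.png",im[...,::-1])
    print(n,C[:3,3].round(3),C[:3,2].round(2))
    for l in["cartridge","blue_end","dock","housing","flap_hinge","flap_bar","bottle_large","bottle_small"]:
        o=tip_of(l,n)
        for q in o[:1]:
            u,v=q["location"][0]*560,q["location"][1]*420
            iu,iv=min(int(u),559),min(int(v),419)
            print(l,round(q["score"],2),round(u),round(v),W[iv,iu].round(3))
E
```

```text
pics
{'time': 0.0, 'joint_positions': array([ 1.27940386,  0.33284019, -0.06470549,  1.46095965,  0.02161976,
        1.34991664, -0.08849398]), 'joint_vel': array([-0.0012099 , -0.00010498, -0.00095109,  0.00102423,  0.00148744,
       -0.00024176,  0.00128626]), 'joint_torque': array([ 1.85419826e-04, -6.23265052e+01,  2.51021079e-02, -3.89904284e+01,
       -6.13128114e-02,  3.98947927e-02,  1.72598598e-04]), 'ee_pos': array([ 0.16586945, -0.60219272,  0.23576499]), 'eef_rot': array([ 9.90979685e-01,  1.34010276e-01, -1.38077794e-04, -7.00308809e-04]), 'ft_force': array([ 0.38217907, -0.35098221,  0.06852359]), 'torque': array([0.01056205, 0.02669411, 0.04151508]), 'width': 0.08680387470169583}
top [ 0.348 -0.131  1.404] [ 0.13  0.02 -0.99]
cartridge 0.66 370 220 [ 0.491 -0.357  0.054]
blue_end 0.78 354 242 [ 0.434 -0.316  0.036]
dock 0.87 365 224 [ 0.48  -0.343  0.038]
housing 0.87 193 228 [0.483 0.114 0.004]
flap_hinge 0.95 188 224 [0.493 0.124 0.008]
flap_bar 0.98 135 224 [0.485 0.236 0.118]
bottle_large 0.83 285 160 [ 0.649 -0.138  0.07 ]
bottle_small 0.74 239 167 [ 0.639 -0.019  0.056]
scene [0.01  0.514 0.623] [ 0.55 -0.64 -0.55]
cartridge 0.66 366 200 [ 0.481 -0.327  0.028]
blue_end 0.72 381 214 [ 0.433 -0.314  0.021]
dock 0.57 368 203 [ 0.47  -0.319  0.029]
housing 0.95 219 317 [0.457 0.14  0.043]
flap_hinge 0.65 213 276 [0.492 0.117 0.093]
bottle_small 0.68 216 243 [ 0.633 -0.013  0.014]
```

View pics/top0.png

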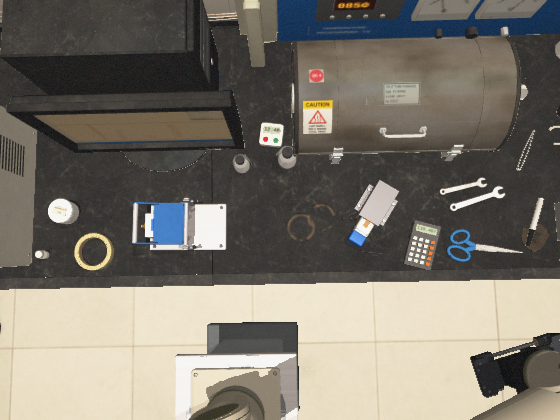

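View pics/scene0.png

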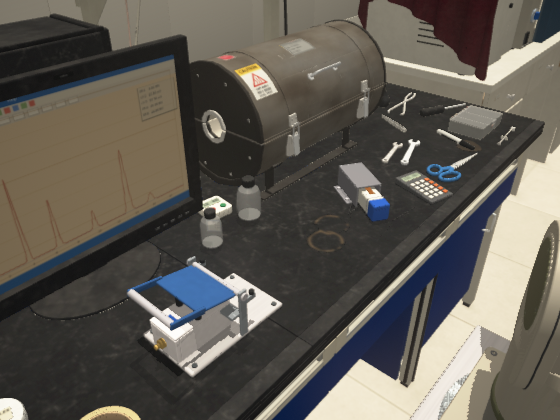

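The top view shows the housing at columns 133–226, rows 203–249. Its mouth and bay face right (world −y), and the flap is folded back with its bar at column 135. The dock is at about (378, 205), with the cartridge's blue end at (357, 238). The bottles are at (240, 163) and (287, 157), behind the work. The scene view agrees with this.

```bash
python3 - <<'E'
from h import *
print(np.round(camera_params("wrist")["mount"],3), np.round(camera_params("wrist")["K"],1))
f=np.load("top.npz");W=world(f["d"],f["K"],f["C"]);im=f["im"].astype(int)
def reg(x0,x1,y0,y1,z0,z1,extra=None):
    m=(W[...,0]>x0)&(W[...,0]<x1)&(W[...,1]>y0)&(W[...,1]<y1)&(W[...,2]>z0)&(W[...,2]<z1)
    if extra is not None:m&=extra
    P=W[m];r=cv2.minAreaRect(P[:,:2].astype(np.float32)*1000);print(len(P),P.mean(0).round(3),np.round(r[0]),np.round(r[1]),round(r[2],1));return P
T=W[230:260,240:340];print("table z",np.median(T[...,2]),T[...,2].std())
blue=(im[...,2]>im[...,0]+60)
print("dock");reg(.4,.62,-.45,-.25,.045,.06)
print("cap");reg(.38,.5,-.36,-.26,.03,.05,blue)
print("cart exposed");reg(.38,.5,-.36,-.26,.03,.044)
print("flap");reg(.35,.62,.05,.26,.085,.14,blue)
print("bar");reg(.35,.62,.22,.26,.09,.14)
print("bayplate");reg(.35,.62,.0,.12,.004,.02)
print("plate whole");reg(.35,.62,.0,.26,.004,.14)
E
```

```text
[[ 0.001 -0.97  -0.243  0.065]
 [ 1.     0.001  0.001  0.   ]
 [-0.    -0.243  0.97  -0.147]
 [ 0.     0.     0.     1.   ]] [[294.9   0.  273.7]
 [  0.  294.9 205.8]
 [  0.    0.    1. ]]
table z -0.0001671809259122803 0.07686441672905746
dock
956 [ 0.532 -0.38   0.052] [ 506. -364.] [ 61. 175.] 57.3
cap
169 [ 0.444 -0.323  0.04 ] [ 444. -323.] [39. 29.] 56.0
cart exposed
354 [ 0.46  -0.333  0.039] [ 460. -334.] [39. 68.] 56.3
flap
1308 [0.488 0.16  0.099] [489. 179.] [119. 104.] 89.2
bar
238 [0.487 0.236 0.116] [488. 233.] [ 24. 105.] 89.6
bayplate
1721 [0.484 0.069 0.008] [485.  60.] [268. 119.] 0.1
plate whole
4390 [0.484 0.131 0.05 ] [485. 130.] [270. 259.] 0.4
```

```bash
cat >> h.py <<'E'
def tool_R(yaw,tilt=0):  # tool z down, tool x at world yaw (deg); tilt about tool y
    c,s=np.cos(np.radians(yaw)),np.sin(np.radians(yaw))
    return Ro.from_matrix(np.array([[c,s,0],[s,-c,0],[0,0,-1.]]))*Ro.from_euler('y',tilt,degrees=True)
def delta(pos,yaw,tilt=0,s=None):
    s=s or read_state();R=Ro.from_quat(s["eef_rot"])
    rv=(R.inv()*tool_R(yaw,tilt)).as_rotvec(degrees=True)
    sh=R.inv().apply(np.array(pos)-s["ee_pos"])
    print("turn",rv.round(2),"shift",sh.round(4),"dist",np.linalg.norm(sh).round(3));return rv,sh
E
python3 - <<'E'
from h import *
delta([0.43,-0.312,0.20],-33.5)
E
```

```text
turn [ 1.00e-02 -0.00e+00  4.89e+01] shift [ 0.3317 -0.21    0.0366] dist 0.394
```

Emit:
drive_tool([
  [0, 0, 49, 0.332, -0.21, 0.037, -1],
  [0, 0, 49, 0.332, -0.21, 0.037, -1],
  [0, 0, 49, 0.332, -0.21, 0.037, -1],
  [0, 0, 49, 0.332, -0.21, 0.037, -1],
  [0, 0, 49, 0.332, -0.21, 0.037, -1],
  [0, 0, 49, 0.332, -0.21, 0.037, -1],
  [0, 0, 49, 0.332, -0.21, 0.037, -1],
  [0, 0, 49, 0.332, -0.21, 0.037, -1],
  [0, 0, 49, 0.332, -0.21, 0.037, -1],
  [0, 0, 49, 0.332, -0.21, 0.037, -1],
  [0, 0, 49, 0.332, -0.21, 0.037, -1],
  [0, 0, 49, 0.332, -0.21, 0.037, -1],
])

```text
time: 2.1
ee_pos: [0.4291, -0.3137, 0.1997]
eef_rot: [0.957, -0.29, -0.0, 0.0]
ft_force: [-0.4, 0.1, -0.7]
width: 0.0872
```

```bash
python3 - <<'E'
from h import *
im,d,K,C=cam("wrist");W=world(d,K,C);cv2.imwrite("pics/w1.png",im[...,::-1]);im=im.astype(int)
blue=(im[...,2]>im[...,0]+60)
inb=(W[...,0]>.38)&(W[...,0]<.62)&(W[...,1]>-.46)&(W[...,1]<-.24)
def rc(m,n):
    P=W[m&inb];r=cv2.minAreaRect(P[:,:2].astype(np.float32)*1000);print(n,len(P),P.mean(0).round(4),np.round(r[0],1),np.round(r[1],1),round(r[2],1))
z=W[...,2]
rc((z>.048)&(z<.058),"dock");rc((z>.036)&(z<.044)&blue,"cap");rc((z>.036)&(z<.044)&(W[...,0]<.5),"cart")
t=z[(np.abs(z)<.015)&inb];print("table",np.median(t))
m=(np.abs(z)<.02);print("table min x near y -.25", W[m&(np.abs(W[...,1]+.25)<.03)][:,0].min() )
E
```

```text
dock 8098 [ 0.5359 -0.384   0.0512] [ 533.8 -382.7] [ 60.2 107.1] 57.1
cap 931 [ 0.4447 -0.3256  0.039 ] [ 444.3 -325.3] [38.5 27.8] 57.3
cart 2333 [ 0.4611 -0.3365  0.0389] [ 458.9 -339.2] [46. 69.] 53.7
table -0.0007315249071840335
table min x near y -.25 0.3300382069172133
```

```bash
python3 - <<'E'
from h import *
delta([0.4485,-0.328,0.02],-32.9)
E
```

```text
turn [ 0.03 -0.01 -0.86] shift [0.024  0.0011 0.1797] dist 0.181
```

Emit:
drive_tool([
  [0, 0, -0.86, 0.024, 0.001, 0.08, -1],
  [0, 0, -0.86, 0.024, 0.001, 0.13, -1],
  [0, 0, -0.86, 0.024, 0.001, 0.165, -1],
  [0, 0, -0.86, 0.024, 0.001, 0.18, -1],
  [0, 0, -0.86, 0.024, 0.001, 0.18, -1],
  [0, 0, -0.86, 0.024, 0.001, 0.18, 1],
  [0, 0, -0.86, 0.024, 0.001, 0.18, 1],
  [0, 0, -0.86, 0.024, 0.001, 0.18, 1],
  [0, 0, -0.86, 0.024, 0.001, 0.18, 1],
  [0, 0, -0.86, 0.024, 0.001, 0.18, 1],
  [0, 0, -0.86, 0.024, 0.001, 0.18, 1],
  [0, 0, -0.86, 0.024, 0.001, 0.18, 1],
], squeeze=45)

```text
time: 3.35
ee_pos: [0.4497, -0.3263, 0.0197]
eef_rot: [0.959, -0.282, 0.0, 0.0]
ft_force: [0.1, 0.5, 0.8]
width: 0.0396
```

Emit:
drive_tool([
  [0, 0, 0, -0.008, 0, 0, 1],
  [0, 0, 0, -0.02, 0, 0, 1],
  [0, 0, 0, -0.032, 0, 0, 1],
  [0, 0, 0, -0.044, 0, 0, 1],
  [0, 0, 0, -0.056, 0, 0, 1],
  [0, 0, 0, -0.068, 0, 0, 1],
  [0, 0, 0, -0.08, 0, 0, 1],
  [0, 0, 0, -0.092, 0, 0, 1],
  [0, 0, 0, -0.104, 0, 0, 1],
  [0, 0, 0, -0.114, 0, 0, 1],
  [0, 0, 0, -0.118, 0, 0, 1],
  [0, 0, 0, -0.118, 0, 0, 1],
])

```text
time: 4.55
ee_pos: [0.3494, -0.2617, 0.0196]
eef_rot: [0.959, -0.282, -0.001, -0.0]
ft_force: [-5.0, 3.6, 10.1]
width: 0.0399
```

```bash
python3 - <<'E'
from h import *
s=read_state();print(s["ft_force"],s["joint_positions"].round(2))
im,d,K,C=cam("top");cv2.imwrite("pics/t1.png",cv2.resize(im[150:300,200:440,::-1],None,fx=3,fy=3))
delta([0.46,-0.10,0.05],-90)
E
```

```text
[-5.00915807  3.61883546 10.10930866] [ 0.79  0.2  -0.26  2.14  0.07  0.81 -1.66]
turn [ 0.09  0.12 57.26] shift [ 0.0055 -0.1958 -0.0305] dist 0.198
```

View pics/t1.png

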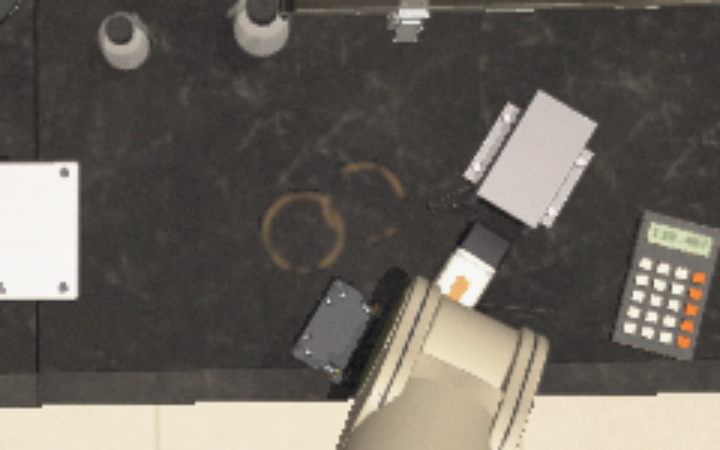

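The top crop shows the cartridge out of the dock: its black end at about (485, 240) is just clear of the dock mouth. I'll lift it a little, carry it to the open worktop and set it down.

Emit:
drive_tool([
  [0, 0, 0, 0, 0, -0.012, 1],
  [0, 0, 0, 0, 0, -0.025, 1],
  [0, 0, 1, -0.004, -0.02, -0.025, 1],
  [0, 0, 2, -0.01, -0.045, -0.025, 1],
  [0, 0, 3, -0.015, -0.075, -0.025, 1],
  [0, 0, 4, -0.02, -0.105, -0.025, 1],
  [0, 0, 6, -0.026, -0.135, -0.025, 1],
  [0, 0, 7, -0.03, -0.155, -0.025, 1],
  [0, 0, 7, -0.031, -0.16, -0.025, 1],
  [0, 0, 7, -0.031, -0.16, -0.012, 1],
  [0, 0, 7, -0.031, -0.16, -0.004, 1],
  [0, 0, 7, -0.031, -0.16, -0.001, 1],
])

```text
time: 5.8
ee_pos: [0.4101, -0.1113, 0.0198]
eef_rot: [0.94, -0.34, -0.001, 0.0]
ft_force: [-1.1, 1.1, -1.8]
width: 0.0396
```

Emit:
drive_tool([
  [0, 0, 0, 0, 0, 0.001, 1],
  [0, 0, 0, 0, 0, 0.001, 1],
  [0, 0, 0, 0, 0, 0.001, -1],
  [0, 0, 0, 0, 0, 0.001, -1],
  [0, 0, 0, 0, 0, 0.001, -1],
  [0, 0, 0, 0, 0, 0.001, -1],
  [0, 0, 0, 0, 0, -0.04, -1],
  [0, 0, 0, 0, 0, -0.09, -1],
  [0, 0, 0, 0, 0, -0.14, -1],
  [0, 0, 0, 0, 0, -0.18, -1],
  [0, 0, 0, 0, 0, -0.18, -1],
  [0, 0, 0, 0, 0, -0.18, -1],
])

```text
time: 7.0
ee_pos: [0.4113, -0.111, 0.2012]
eef_rot: [0.94, -0.34, 0.001, 0.0]
ft_force: [-0.4, 0.7, -0.3]
width: 0.0868
```

```bash
cat >> h.py <<'E'
def rect(P,n=""):
    r=cv2.minAreaRect(P[:,:2].astype(np.float32)*1000);print(n,len(P),P.mean(0).round(4),np.round(r[0],1),np.round(r[1],1),round(r[2],1));return r
E
python3 - <<'E'
from h import *
s=read_state();print(s["ft_force"],s["joint_positions"].round(2))
im,d,K,C=cam("wrist");W=world(d,K,C);cv2.imwrite("pics/w2.png",im[...,::-1]);im=im.astype(int);z=W[...,2]
inb=(W[...,0]>.36)&(W[...,0]<.58)&(W[...,1]>-.26)&(W[...,1]<0.0)
m=inb&(z>.034)&(z<.045)
rect(W[m],"cart"); rect(W[m&(im.max(-1)<80)],"black");rect(W[m&(im[...,2]>im[...,0]+60)],"blue")
E
```

```text
[-0.43847717  0.65264043 -0.25428967] [ 0.59 -0.07 -0.41  1.98 -0.03  1.22 -2.08]
cart 6450 [ 0.4646 -0.1589  0.0388] [ 460.4 -155.7] [ 40.  169.4] 49.1
black 739 [ 0.5137 -0.1996  0.0385] [ 461.7 -156.8] [ 40. 166.] 49.1
blue 860 [ 0.4071 -0.1094  0.039 ] [ 406.5 -109.5] [38.1 27.3] 49.5
```

View pics/w2.png

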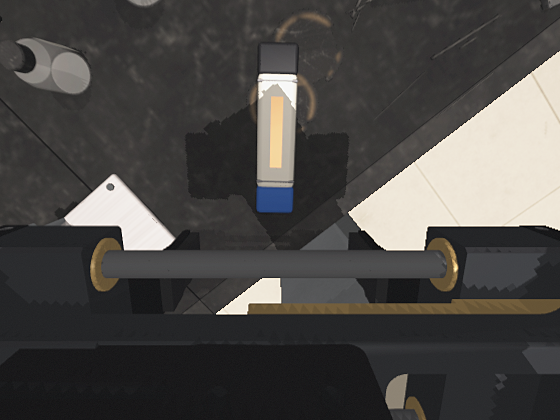

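The cartridge lies flat and free, from the blue cap at (275, 200) to the black cap at (278, 57). Now I'll half-turn the tool and grasp the black end with a 20° lean.

Emit:
drive_tool([
  [0, 0, -8, 0.02, 0, 0.005, -1],
  [0, 0, -16, 0.05, 0, 0.01, -1],
  [0, 0, -24, 0.08, 0, 0.02, -1],
  [0, 0, -32, 0.11, 0.002, 0.03, -1],
  [0, 0, -40, 0.13, 0.004, 0.04, -1],
  [0, 0, -48, 0.138, 0.004, 0.05, -1],
  [0, 0, -56, 0.138, 0.004, 0.06, -1],
  [0, 0, -64, 0.138, 0.004, 0.06, -1],
  [0, 0, -72, 0.138, 0.004, 0.06, -1],
  [0, 0, -80, 0.138, 0.004, 0.06, -1],
  [0, 0, -88, 0.138, 0.004, 0.06, -1],
  [0, 0, -96, 0.138, 0.004, 0.06, -1],
])

```text
time: 8.25
ee_pos: [0.5135, -0.2017, 0.1385]
eef_rot: [0.88, 0.474, -0.001, -0.001]
ft_force: [-0.8, 0.3, -1.2]
width: 0.0869
```

```bash
python3 - <<'E'
from h import *
s=read_state();print(s["ee_pos"],s["joint_positions"].round(2))
delta([.5145,-.2022,.10],139.3,20)
delta([.5145,-.2022,.0213],139.3,20)
E
```

```text
[ 0.51351283 -0.20167169  0.13854148] [ 0.72  0.29 -0.5   1.75  0.15  1.14 -0.41]
turn [ 14.26  16.27 -81.81] shift [0.0001 0.0012 0.0385] dist 0.039
turn [ 14.26  16.27 -81.81] shift [1.000e-04 1.500e-03 1.172e-01] dist 0.117
```

Emit:
drive_tool([
  [1.4, 1.6, -8.2, 0, 0.001, 0.01, -1],
  [2.9, 3.3, -16.4, 0, 0.001, 0.02, -1],
  [4.3, 4.9, -24.5, 0, 0.001, 0.03, -1],
  [5.7, 6.5, -32.7, 0, 0.001, 0.03, -1],
  [7.1, 8.1, -40.9, 0, 0.001, 0.04, -1],
  [8.6, 9.8, -49.1, 0, 0.001, 0.04, -1],
  [10, 11.4, -57.3, 0, 0.001, 0.04, -1],
  [11.4, 13, -65.4, 0, 0.001, 0.04, -1],
  [12.8, 14.6, -73.6, 0, 0.001, 0.04, -1],
  [14.26, 16.27, -81.8, 0, 0.001, 0.05, -1],
  [14.26, 16.27, -81.8, 0, 0.001, 0.06, -1],
  [14.26, 16.27, -81.8, 0, 0.001, 0.06, -1],
])

```text
time: 9.45
ee_pos: [0.514, -0.2019, 0.0778]
eef_rot: [0.347, 0.922, 0.061, -0.163]
ft_force: [-0.1, 0.4, 0.0]
width: 0.087
```

```bash
python3 - <<'E'
from h import *
s=read_state();print(s["ee_pos"],s["joint_positions"].round(2))
im,d,K,C=cam("wrist");W=world(d,K,C);cv2.imwrite("pics/w3.png",im[...,::-1]);im=im.astype(int);z=W[...,2]
inb=(W[...,0]>.36)&(W[...,0]<.58)&(W[...,1]>-.26)&(W[...,1]<0.0)
m=inb&(z>.034)&(z<.045)
rect(W[m],"cart"); rect(W[m&(im[...,2]>im[...,0]+60)],"blue")
delta([.5145,-.2022,.0213],139.3,20)
E
```

```text
[ 0.51402208 -0.20191987  0.07779739] [ 0.86  0.66 -0.7   1.51  0.24  1.42  0.99]
cart 11536 [ 0.4564 -0.1523  0.0389] [ 453.7 -150.1] [ 40.1 152.9] 48.9
blue 1927 [ 0.4074 -0.1098  0.0391] [ 406.9 -109.4] [39.1 28.8] 48.8
turn [ 0.16  0.05 -0.54] shift [-0.0198  0.0001  0.0542] dist 0.058
```

Emit:
drive_tool([
  [0, 0, -0.5, -0.01, 0, 0.027, -1],
  [0, 0, -0.5, -0.017, 0, 0.046, -1],
  [0, 0, -0.5, -0.0198, 0, 0.0542, -1],
  [0, 0, -0.5, -0.0198, 0, 0.0542, -1],
  [0, 0, -0.5, -0.0198, 0, 0.0542, 1],
  [0, 0, -0.5, -0.0198, 0, 0.0542, 1],
  [0, 0, -0.5, -0.0198, 0, 0.0542, 1],
  [0, 0, -0.5, -0.0198, 0, 0.0542, 1],
  [0, 0, -0.5, -0.0198, 0, 0.0542, 1],
  [0, 0, -0.5, -0.0198, 0, 0.0542, 1],
  [0, 0, -0.5, -0.0198, 0, 0.0542, 1],
], squeeze=58)

```text
time: 10.6
ee_pos: [0.5156, -0.2029, 0.0229]
eef_rot: [0.341, 0.924, 0.061, -0.161]
ft_force: [-1.1, -0.4, 1.2]
width: 0.0396
```

```bash
python3 - <<'E'
from h import *
s=read_state();print(s["ee_pos"],s["width"],s["ft_force"])
# staging: cartridge along +y, blue end before bay; housing axis x~0.487
delta([.487,-.175,.08],139.3,20)
delta([.487,-.175,.08],90,20)
E
```

```text
[ 0.51558098 -0.20289011  0.02288747] 0.039634624198447 [-1.13748508 -0.44164757  1.18534958]
turn [0.16 0.19 0.17] shift [ 0.0568  0.0028 -0.0402] dist 0.07
turn [-16.64   0.08  46.52] shift [ 0.0568  0.0028 -0.0402] dist 0.07
```

Emit:
drive_tool([
  [0, 0, 0, 0.007, 0, -0.019, 1],
  [0, 0, 0, 0.014, 0, -0.038, 1],
  [-2, 0, 5.5, 0.02, 0.001, -0.04, 1],
  [-4, 0, 11, 0.03, 0.001, -0.04, 1],
  [-6, 0, 16.5, 0.035, 0.002, -0.04, 1],
  [-8, 0, 22, 0.04, 0.003, -0.04, 1],
  [-10, 0, 28, 0.045, 0.003, -0.04, 1],
  [-12, 0, 33.5, 0.05, 0.003, -0.04, 1],
  [-14, 0, 39, 0.055, 0.003, -0.04, 1],
  [-16, 0, 44.5, 0.057, 0.003, -0.04, 1],
  [-16.6, 0, 46.5, 0.057, 0.003, -0.04, 1],
  [-16.6, 0, 46.5, 0.057, 0.003, -0.04, 1],
])

```text
time: 11.8
ee_pos: [0.4866, -0.175, 0.0798]
eef_rot: [0.696, 0.697, 0.122, -0.122]
ft_force: [0.2, 0.0, -2.2]
width: 0.0399
```

```bash
python3 - <<'E'
from h import *
s=read_state();print(s["ee_pos"],s["width"],s["ft_force"],s["joint_positions"].round(2))
im,d,K,C=cam("wrist");W=world(d,K,C);cv2.imwrite("pics/w4.png",im[...,::-1]);im=im.astype(int);z=W[...,2]
np.savez("w4.npz",im=im,d=d,K=K,C=C)
R=Ro.from_quat(s["eef_rot"]).as_matrix();print(R.round(3))
blue=im[...,2]>im[...,0]+60
b=blue&(W[...,1]<.03)&(W[...,1]>-.1)&(z>.03)
rect(W[b],"bluecap");print(np.percentile(W[b][:,2],[2,50,98]))
q=(np.abs(W[...,0]-.485)<.1)
rect(W[q&(np.abs(z-.008)<.005)&(W[...,1]>.03)&(W[...,1]<.25)&(im.min(-1)>110)],"plate")
rect(W[q&blue&(W[...,1]>.05)],"flap")
E
```

```text
[ 0.48658883 -0.17498054  0.07975905] 0.03986889743261292 [ 0.18911585  0.00592986 -2.15833704] [ 0.98  0.45 -0.64  1.78 -0.07  1.13  0.41]
[[-0.001  1.    -0.001]
 [ 0.94   0.001  0.34 ]
 [ 0.34  -0.    -0.94 ]]
bluecap 1109 [ 0.4867 -0.0427  0.0953] [486.7 -42.4] [38.5 10.5] 1.2
[0.09300792 0.09544906 0.09684449]
plate 458 [0.4817 0.0337 0.0072] [484.9  34.2] [122.6   9. ] 0.6
flap 0 [nan nan nan] [0. 0.] [0. 0.] 0.0h.py:27: RuntimeWarning: Mean of empty slice.
  r=cv2.minAreaRect(P[:,:2].astype(np.float32)*1000);print(n,len(P),P.mean(0).round(4),np.round(r[0],1),np.round(r[1],1),round(r[2],1));return r
  ret = um.true_divide(
```

View pics/w4.png

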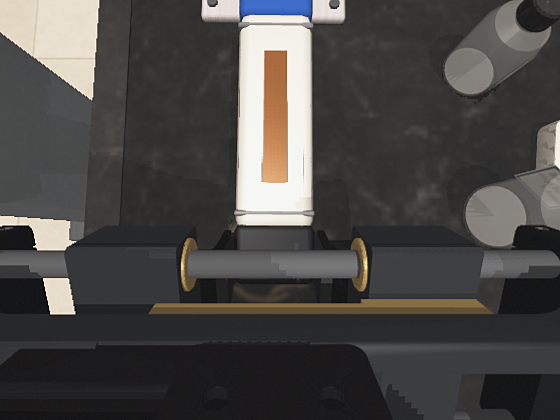

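The wrist view shows the cartridge held level and straight, with the black cap in the fingers at (275, 250). The front corners of the bay plate are at (205, 10) and (345, 10), roughly centred on it.

```bash
python3 - <<'E'
from h import *
f=np.load("top.npz");W=world(f["d"],f["K"],f["C"]);im=f["im"].astype(int);z=W[...,2]
m=(im.min(-1)>140)&(W[...,0]>.38)&(W[...,0]<.6)&(W[...,1]>0)&(W[...,1]<.3)&(z>.003)&(z<.02)
rect(W[m],"plate top")
for y0 in(.03,.05,.07,.085):
    q=W[m&(np.abs(W[...,1]-y0-.01)<.01)];print(y0,np.percentile(q[:,0],[0.5,99.5]).round(4),np.percentile(q[:,0],[.5,99.5]).mean().round(4))
blue=(im[...,2]>im[...,0]+60)&(W[...,0]>.38)&(W[...,0]<.6)&(W[...,1]>.05)&(W[...,1]<.3)
q=W[blue&(z>.08)]
for y0 in(.13,.15,.17,.19):
    r=q[np.abs(q[:,1]-y0-.01)<.01];print("flap",y0,np.percentile(r[:,0],[.5,99.5]).round(4),np.median(r[:,2]).round(4))
b=W[(z>.108)&(W[...,0]>.38)&(W[...,0]<.6)&(W[...,1]>.21)&(W[...,1]<.26)]
rect(b,"bar");print(np.polyfit(b[:,0],b[:,1],1))
g=np.load("w4.npz");W=world(g["d"],g["K"],g["C"]);im=g["im"];z=W[...,2]
m=(im.min(-1)>110)&(np.abs(z-.008)<.006)&(np.abs(W[...,0]-.485)<.1)&(W[...,1]>.02)&(W[...,1]<.05)
q=W[m];lo=q[:,0]<.44;hi=q[:,0]>.53
print("front edge y left/right",q[lo][:,1].min(),q[hi][:,1].min(),"x",q[:,0].min(),q[:,0].max(),"ymin", [q[np.abs(q[:,0]-x)<.008][:,1].min() for x in(.432,.445,.52,.535)])
E
```

```text
plate top 1630 [0.4808 0.0817 0.0081] [486.9 125.2] [203.3 122.4] 88.9
0.03 [0.4243 0.5457] 0.485
0.05 [0.4248 0.5465] 0.4857
0.07 [0.4249 0.5467] 0.4858
0.085 [0.4255 0.5474] 0.4864
flap 0.13 [0.4369 0.5384] 0.0952
flap 0.15 [0.4371 0.5385] 0.0992
flap 0.17 [0.4371 0.5381] 0.1027
flap 0.19 [0.4371 0.5409] 0.106
bar 251 [0.4873 0.2348 0.1154] [487.8 228. ] [105.7  34.9] 0.2
[-0.01045102  0.23985647]
front edge y left/right 0.021087187477151187 0.02004650290136989 x 0.42253995141585743 0.5461402807003313 ymin [np.float64(0.021087187477151187), np.float64(0.02122341652325771), np.float64(0.020030384007276386), np.float64(0.02004650290136989)]
```

```bash
python3 - <<'E'
from h import *
delta([.4838,-.055,.036],89,20)
E
```

```text
turn [-0.39  0.11  1.09] shift [ 0.0978 -0.0028  0.0819] dist 0.128
```

Emit:
drive_tool([
  [0, 0, 0.2, 0.025, -0.0005, 0.009, 1],
  [0, 0, 0.5, 0.055, -0.001, 0.02, 1],
  [0, 0, 0.8, 0.085, -0.002, 0.03, 1],
  [-0.4, 0.1, 1.1, 0.113, -0.0028, 0.041, 1],
  [-0.4, 0.1, 1.1, 0.11, -0.0028, 0.05, 1],
  [-0.4, 0.1, 1.1, 0.105, -0.0028, 0.063, 1],
  [-0.4, 0.1, 1.1, 0.1, -0.0028, 0.076, 1],
  [-0.4, 0.1, 1.1, 0.098, -0.0028, 0.082, 1],
  [-0.4, 0.1, 1.1, 0.098, -0.0028, 0.082, 1],
])

```text
time: 12.75
ee_pos: [0.4833, -0.0551, 0.0346]
eef_rot: [0.704, 0.689, 0.124, -0.123]
ft_force: [0.2, -0.1, -1.8]
width: 0.0395
```

```bash
python3 - <<'E'
from h import *
s=read_state();print(s["ee_pos"],s["width"],s["ft_force"])
im,d,K,C=cam("wrist");W=world(d,K,C);cv2.imwrite("pics/w5.png",im[...,::-1]);im=im.astype(int);z=W[...,2]
np.savez("w5.npz",im=im,d=d,K=K,C=C)
wh=im.min(-1)>100
for y0 in(.025,.04,.055,.07):
    q=(np.abs(W[...,1]-y0-.005)<.006)&(np.abs(W[...,0]-.485)<.1)
    p=W[q&wh&(np.abs(z-.008)<.006)];c=W[q&(z>.046)&(z<.06)&(np.abs(W[...,0]-.485)<.03)]
    if len(p) and len(c): print(y0,"plate",p[:,0].min().round(4),p[:,0].max().round(4),"mid",((p[:,0].min()+p[:,0].max())/2).round(4),"cart",((c[:,0].min()+c[:,0].max())/2).round(4),c[:,0].min().round(4),c[:,0].max().round(4),np.median(c[:,2]).round(4))
E
```

```text
[ 0.48329417 -0.05510103  0.03457594] 0.039549028227108964 [ 0.16490086 -0.12651424 -1.848059  ]
0.025 plate 0.4237 0.5469 mid 0.4853 cart 0.4848 0.4654 0.5043 0.0509
0.04 plate 0.4233 0.5469 mid 0.4851 cart 0.4852 0.4655 0.5048 0.0509
0.055 plate 0.4236 0.5472 mid 0.4854 cart 0.4858 0.4661 0.5055 0.0508
0.07 plate 0.4243 0.5475 mid 0.4859 cart 0.4859 0.4663 0.5056 0.0507
```

View pics/w5.png

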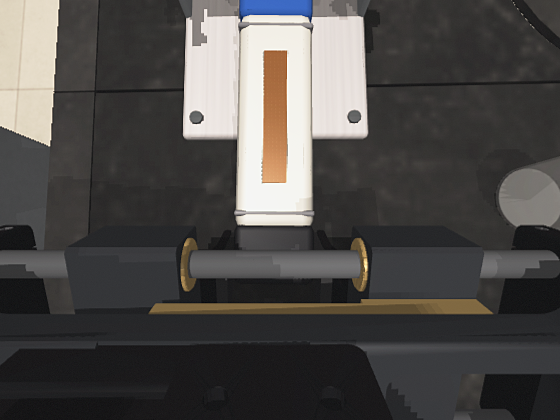

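The view shows the cartridge centred over the bay plate, whose corners are at (185, 135) and (367, 135), and aligned to better than 1 mm. Sliding it in.

Emit:
drive_tool([
  [0, 0, 0, 0.008, 0, 0.003, 1],
  [0, 0, 0, 0.018, 0, 0.0065, 1],
  [0, 0, 0, 0.028, 0, 0.0102, 1],
  [0, 0, 0, 0.038, 0, 0.0138, 1],
  [0, 0, 0, 0.048, 0, 0.0175, 1],
  [0, 0, 0, 0.058, 0, 0.0211, 1],
  [0, 0, 0, 0.068, 0, 0.0247, 1],
  [0, 0, 0, 0.078, 0, 0.0284, 1],
  [0, 0, 0, 0.086, 0, 0.0313, 1],
  [0, 0, 0, 0.0893, 0, 0.0325, 1],
  [0, 0, 0, 0.0888, 0, 0.034, 1],
  [0, 0, 0, 0.0883, 0, 0.0353, 1],
])

```text
time: 14.0
ee_pos: [0.486, 0.0399, 0.033]
eef_rot: [0.703, 0.689, 0.124, -0.121]
ft_force: [0.3, 0.6, -1.5]
width: 0.0395
```

Emit:
drive_tool([
  [0, 0, 0, 0.0014, 0, 0.0021, 1],
  [0, 0, 0, 0.0033, 0, 0.0028, 1],
  [0, 0, 0, 0.0052, 0, 0.0034, 1],
  [0, 0, 0, 0.007, 0, 0.0041, 1],
  [0, 0, 0, 0.0089, 0, 0.0048, 1],
  [0, 0, 0, 0.0108, 0, 0.0055, 1],
  [0, 0, 0, 0.0127, 0, 0.0062, 1],
  [0, 0, 0, 0.0136, 0, 0.0065, 1],
  [0, 0, 0, 0.0136, 0, 0.0065, 1],
])

```text
time: 14.9
ee_pos: [0.4863, 0.0556, 0.0317]
eef_rot: [0.703, 0.69, 0.124, -0.122]
ft_force: [-0.1, -0.4, -2.9]
width: 0.0399
```

Emit:
drive_tool([
  [0, 0, 0, 0.0008, 0, 0.0006, 1],
  [0, 0, 0, 0.0018, 0, 0.001, 1],
  [0, 0, 0, 0.0027, 0, 0.0013, 1],
  [0, 0, 0, 0.0027, 0, 0.0013, 1],
])

```text
time: 15.3
ee_pos: [0.4865, 0.0565, 0.0312]
eef_rot: [0.704, 0.689, 0.124, -0.121]
ft_force: [-0.7, -7.7, -1.0]
width: 0.04
```

Emit:
drive_tool([
  [0, 0, 0, 0.001, 0, 0.0004, 1],
  [0, 0, 0, 0.0019, 0, 0.0007, 1],
  [0, 0, 0, 0.0019, 0, 0.0007, 1],
])

```text
time: 15.6
ee_pos: [0.4866, 0.0566, 0.0309]
eef_rot: [0.704, 0.689, 0.123, -0.12]
ft_force: [-1.9, -15.8, 1.6]
width: 0.0395
```

```bash
python3 - <<'E'
from h import *
im,d,K,C=cam("scene");cv2.imwrite("pics/s2.png",cv2.resize(im[230:400,90:320,::-1],None,fx=3,fy=3))
E
```

```text
(no output)
```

View pics/s2.png

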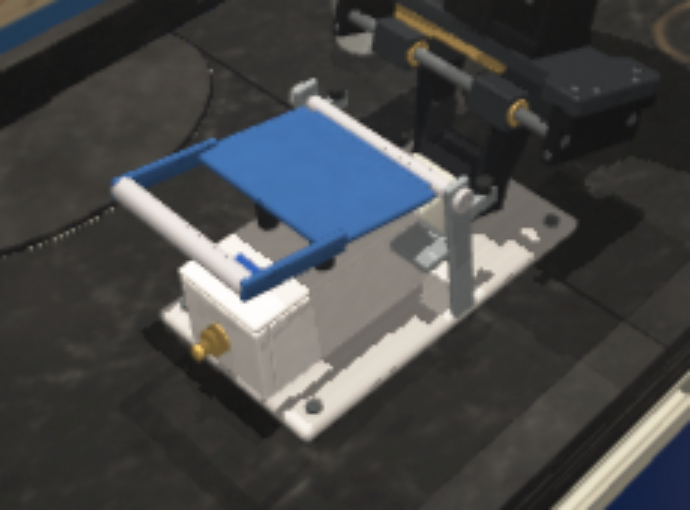

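Pushing further moved it only 0.1 mm while the force rose from 8 to 16 N, so it is against a hard stop. The scene view shows the cartridge in the tunnel with the flap still folded back. Next I'll release and back off along the tool.

Emit:
drive_tool([
  [0, 0, 0, 0, 0, 0, 0],
  [0, 0, 0, 0, 0, 0, -1],
  [0, 0, 0, 0, 0, 0, -1],
  [0, 0, 0, 0, 0, 0, -1],
  [0, 0, 0, 0, 0, -0.02, -1],
  [0, 0, 0, 0, 0, -0.05, -1],
  [0, 0, 0, -0.01, 0, -0.09, -1],
  [0, 0, 0, -0.04, 0, -0.12, -1],
  [0, 0, 0, -0.06, 0, -0.14, -1],
  [0, 0, 0, -0.06, 0, -0.15, -1],
  [0, 0, 0, -0.06, 0, -0.15, -1],
])

```text
time: 16.75
ee_pos: [0.4849, -0.0476, 0.1527]
eef_rot: [0.704, 0.689, 0.125, -0.121]
ft_force: [0.3, -1.3, 0.4]
width: 0.0868
```

```bash
python3 - <<'E'
from h import *
s=read_state();print(s["ee_pos"],s["width"],s["ft_force"],s["joint_positions"].round(2))
im,d,K,C=cam("wrist");W=world(d,K,C);cv2.imwrite("pics/w6.png",im[...,::-1]);im=im.astype(int);z=W[...,2]
np.savez("w6.npz",im=im,d=d,K=K,C=C)
q=np.abs(W[...,0]-.4865)<.012
m=q&(z>.042)&(z<.052)&(W[...,1]>0)&(W[...,1]<.14);print("cart top y",np.percentile(W[m][:,1],[.5,99.5]),np.median(z[m]),m.sum())
blk=m&(im.max(-1)<80);print("black y",np.percentile(W[blk][:,1],[1,99]))
m=(np.abs(z-.007)<.006)&(im.min(-1)>100)&(np.abs(W[...,0]-.485)<.07)&(W[...,1]<.12);print("plate y",np.percentile(W[m][:,1],[.5,99.5]));rect(W[m],"plate")
blue=(im[...,2]>im[...,0]+60)&(np.abs(W[...,0]-.485)<.08)&(z>.07);rect(W[blue],"flap")
b=(z>.108)&(z<.13)&(np.abs(W[...,0]-.487)<.04)&(W[...,1]>.2)&(W[...,1]<.27)
if b.sum(): P=W[b];print("bar",b.sum(),P.mean(0),np.percentile(P[:,1],[2,98]),P[:,2].max(),np.polyfit(P[:,0],P[:,1],1))
E
```

```text
[ 0.48489356 -0.04764806  0.1527235 ] 0.08676828775544616 [ 0.28030663 -1.29957122  0.42483893] [ 0.9   0.24 -0.74  1.86 -0.2   1.16  0.24]
cart top y [0.04404269 0.11930556] 0.04711428785343352 2013
black y [0.04400176 0.07210493]
plate y [0.02133834 0.11910154]
plate 7358 [0.4851 0.064  0.0072] [485.2  70.9] [ 99.2 123.8] 89.2
flap 5683 [0.4862 0.1341 0.0948] [483.8  57.7] [188.8 105.4] 88.3
```

View pics/w6.png

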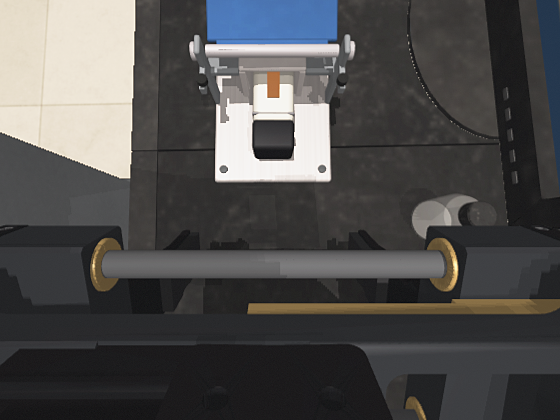

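The black end face is 70.3 mm in front of the mouth, so the cartridge is home. The view shows the black cap at (273, 138) lying straight in the bay. Now the flap.

```bash
python3 - <<'E'
from h import *
rv,sh=delta([.4885,.237,.22],179)
for k in range(1,13): print((rv*min(k/11,1)).round(1).tolist(),(sh*min(k/11,1)).round(3).tolist())
E
```

```text
turn [ 15.76 -15.66 -89.1 ] shift [ 0.2897 -0.0014  0.0331] dist 0.292
[1.4, -1.4, -8.1] [0.026, -0.0, 0.003]
[2.9, -2.8, -16.2] [0.053, -0.0, 0.006]
[4.3, -4.3, -24.3] [0.079, -0.0, 0.009]
[5.7, -5.7, -32.4] [0.105, -0.0, 0.012]
[7.2, -7.1, -40.5] [0.132, -0.001, 0.015]
[8.6, -8.5, -48.6] [0.158, -0.001, 0.018]
[10.0, -10.0, -56.7] [0.184, -0.001, 0.021]
[11.5, -11.4, -64.8] [0.211, -0.001, 0.024]
[12.9, -12.8, -72.9] [0.237, -0.001, 0.027]
[14.3, -14.2, -81.0] [0.263, -0.001, 0.03]
[15.8, -15.7, -89.1] [0.29, -0.001, 0.033]
[15.8, -15.7, -89.1] [0.29, -0.001, 0.033]
```

Emit:
drive_tool([
  [1.4, -1.4, -8.1, 0.026, 0, 0.003, 0.17],
  [2.9, -2.8, -16.2, 0.053, 0, 0.006, 0.17],
  [4.3, -4.3, -24.3, 0.079, 0, 0.009, 0.17],
  [5.7, -5.7, -32.4, 0.105, 0, 0.012, 0.17],
  [7.2, -7.1, -40.5, 0.132, -0.001, 0.015, 0.17],
  [8.6, -8.5, -48.6, 0.158, -0.001, 0.018, 0.17],
  [10, -10, -56.7, 0.184, -0.001, 0.021, 0.17],
  [11.5, -11.4, -64.8, 0.211, -0.001, 0.024, 0.17],
  [12.9, -12.8, -72.9, 0.237, -0.001, 0.027, 0.17],
  [14.3, -14.2, -81, 0.263, -0.001, 0.03, 0.17],
  [15.8, -15.7, -89.1, 0.29, -0.001, 0.033, 0.17],
  [15.8, -15.7, -89.1, 0.29, -0.001, 0.033, 0.17],
])

```text
time: 18.0
ee_pos: [0.4859, 0.243, 0.2204]
eef_rot: [0.002, 1.0, 0.001, -0.0]
ft_force: [-1.6, 1.5, -0.0]
width: 0.036
```

```bash
python3 - <<'E'
from h import *
s=read_state();print(s["ee_pos"],s["width"],s["ft_force"],s["joint_positions"].round(2))
im,d,K,C=cam("wrist");W=world(d,K,C);cv2.imwrite("pics/w7.png",im[...,::-1]);im=im.astype(int);z=W[...,2]
b=(z>.104)&(z<.13)&(np.abs(W[...,0]-.487)<.042)&(W[...,1]>.215)&(W[...,1]<.265)
P=W[b];print("bar",b.sum(),P.mean(0),np.percentile(P[:,1],[1,99]),np.percentile(P[:,2],98),np.polyfit(P[:,0],P[:,1],1),np.percentile(P[:,0],[1,99]))
t=P[P[:,2]>np.percentile(P[:,2],85)];print("crest",t.mean(0))
blue=(im[...,2]>im[...,0]+60)&(np.abs(W[...,0]-.487)<.035)&(z>.08)&(W[...,1]<.25);print("plate edge y",np.percentile(W[blue][:,1],[1,99.5]))
delta([.4885,.237,.107],179)
E
```

```text
[0.48593178 0.24303448 0.22043527] 0.03595825539368979 [-1.55869674  1.45323108 -0.04034289] [ 0.36  0.34 -1.09  1.66  0.31  1.33  0.79]
bar 1115 [0.48298878 0.23696357 0.11571042] [0.23122871 0.24235403] 0.11789803997911287 [-0.01232283  0.24291536] [0.44575245 0.52274035]
crest [0.47934662 0.23685591 0.11750303]
plate edge y [0.11832684 0.19078518]
turn [ 0.04 -0.09  0.41] shift [-0.0021 -0.0035  0.1127] dist 0.113
```

View pics/w7.png

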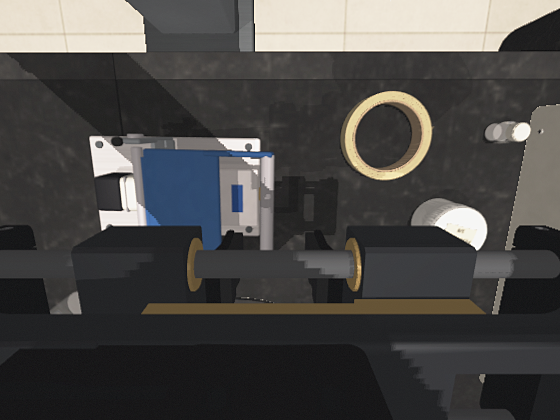

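The picture shows the bar at column 266, rows 155–250, with the plate edge at column 220. Measured y is 0.237, as expected. Descending onto it.

Emit:
drive_tool([
  [0, 0, 0.2, 0, 0, 0.02, 0.17],
  [0, 0, 0.2, 0, 0, 0.05, 0.17],
  [0, 0, 0.2, 0, 0, 0.08, 0.17],
  [0, 0, 0.2, 0, 0, 0.1, 0.17],
  [0, 0, 0.2, 0, 0, 0.113, 0.17],
  [0, 0, 0.2, 0, 0, 0.113, 0.17],
], squeeze=12)

```text
time: 18.65
ee_pos: [0.4876, 0.2356, 0.1053]
eef_rot: [0.011, 1.0, -0.001, -0.002]
ft_force: [-0.2, 0.4, 1.0]
width: 0.0364
```

Emit:
drive_tool([
  [0, 0, 0, 0, 0, 0, 1],
  [0, 0, 0, 0, 0, 0, 1],
  [0, 0, 0, 0, 0, 0, 1],
  [0, 0, 0, 0, 0, 0, 1],
  [0, 0, 0, 0, 0, 0, 1],
  [0, 0, 0, 0, 0, 0, 1],
])

```text
time: 19.25
ee_pos: [0.4891, 0.2372, 0.1077]
eef_rot: [0.01, 1.0, 0.0, 0.0]
ft_force: [1.1, 3.9, 2.6]
width: 0.0117
```

```bash
python3 - <<'E'
from h import *
s=read_state();p=s["ee_pos"];print(p,s["width"],s["ft_force"],s["joint_positions"].round(2))
R=Ro.from_quat(s["eef_rot"]).as_matrix();print(R.round(3))
# arc: bar angle a; housing axis u (yaw 89)
u=np.array([np.cos(np.radians(89)),np.sin(np.radians(89)),0]);H=np.array([0,0,.088])
bar=lambda a:-u*.125*np.cos(a)+np.array([0,0,.125*np.sin(a)])
A=np.linspace(2.95,0.0,37)
for i,a in enumerate(A): print(i,round(a,3),(R.T@(bar(a)-bar(A[0]))).round(4).tolist())
E
```

```text
[0.48911436 0.23720942 0.10766882] 0.011749322699519215 [1.09913655 3.91527669 2.5788642 ] [ 0.3   0.46 -1.01  1.79  0.42  1.13  0.7 ]
[[-1.     0.021  0.001]
 [ 0.021  1.     0.   ]
 [-0.001  0.    -1.   ]]
0 2.95 [0.0, 0.0, 0.0]
1 2.868 [-0.0, -0.0024, -0.01]
2 2.786 [-0.0, -0.0055, -0.0197]
3 2.704 [-0.0001, -0.0095, -0.0292]
4 2.622 [-0.0001, -0.0142, -0.0382]
5 2.54 [-0.0001, -0.0196, -0.0469]
6 2.458 [-0.0001, -0.0257, -0.0551]
7 2.376 [-0.0002, -0.0325, -0.0628]
8 2.294 [-0.0002, -0.0399, -0.0699]
9 2.213 [-0.0002, -0.0479, -0.0764]
10 2.131 [-0.0002, -0.0563, -0.0821]
11 2.049 [-0.0003, -0.0652, -0.0872]
12 1.967 [-0.0003, -0.0745, -0.0916]
13 1.885 [-0.0003, -0.0841, -0.0951]
14 1.803 [-0.0004, -0.0939, -0.0979]
15 1.721 [-0.0004, -0.104, -0.0998]
16 1.639 [-0.0005, -0.1142, -0.101]
17 1.557 [-0.0005, -0.1244, -0.1012]
18 1.475 [-0.0005, -0.1346, -0.1007]
19 1.393 [-0.0006, -0.1448, -0.0993]
20 1.311 [-0.0006, -0.1548, -0.0971]
21 1.229 [-0.0006, -0.1645, -0.0941]
22 1.147 [-0.0007, -0.174, -0.0902]
23 1.065 [-0.0007, -0.1832, -0.0856]
24 0.983 [-0.0007, -0.192, -0.0803]
25 0.901 [-0.0007, -0.2002, -0.0743]
26 0.819 [-0.0008, -0.208, -0.0676]
27 0.738 [-0.0008, -0.2152, -0.0604]
28 0.656 [-0.0008, -0.2218, -0.0525]
29 0.574 [-0.0008, -0.2277, -0.0441]
30 0.492 [-0.0008, -0.2329, -0.0353]
31 0.41 [-0.0008, -0.2374, -0.0261]
32 0.328 [-0.0008, -0.241, -0.0166]
33 0.246 [-0.0008, -0.244, -0.0067]
34 0.164 [-0.0008, -0.246, 0.0033]
35 0.082 [-0.0008, -0.2473, 0.0135]
36 0.0 [-0.0008, -0.2477, 0.0237]
```

Bar gripped (width 11.7 mm). Swinging it along the arc.

Emit:
drive_tool([
  [0, 0, 0, 0, -0.0024, -0.01, 1],
  [0, 0, 0, 0, -0.0055, -0.02, 1],
  [0, 0, 0, 0, -0.0095, -0.029, 1],
  [0, 0, 0, 0, -0.014, -0.038, 1],
  [0, 0, 0, 0, -0.0196, -0.047, 1],
  [0, 0, 0, 0, -0.0257, -0.055, 1],
  [0, 0, 0, 0, -0.0325, -0.063, 1],
  [0, 0, 0, 0, -0.04, -0.07, 1],
  [0, 0, 0, 0, -0.048, -0.0764, 1],
  [0, 0, 0, 0, -0.0563, -0.082, 1],
  [0, 0, 0, 0, -0.0652, -0.0872, 1],
  [0, 0, 0, 0, -0.0745, -0.0916, 1],
], squeeze=16)

```text
time: 20.45
ee_pos: [0.4878, 0.1639, 0.2006]
eef_rot: [0.01, 1.0, 0.001, 0.001]
ft_force: [-0.2, 5.0, 7.7]
width: 0.0114
```

Emit:
drive_tool([
  [0, 0, 0, 0, -0.0096, -0.0035, 1],
  [0, 0, 0, 0, -0.0194, -0.0063, 1],
  [0, 0, 0, 0, -0.0295, -0.0082, 1],
  [0, 0, 0, 0, -0.0397, -0.0094, 1],
  [0, 0, 0, 0, -0.0499, -0.0096, 1],
  [0, 0, 0, 0, -0.06, -0.0091, 1],
  [0, 0, 0, 0, -0.0703, -0.0077, 1],
  [0, 0, 0, 0, -0.0803, -0.0055, 1],
  [0, 0, 0, 0, -0.09, -0.0025, 1],
  [0, 0, 0, 0, -0.0995, 0.0014, 1],
  [0, 0, 0, 0, -0.1087, 0.006, 1],
  [0, 0, 0, 0, -0.1175, 0.0113, 1],
])

```text
time: 21.65
ee_pos: [0.4842, 0.0437, 0.1868]
eef_rot: [0.011, 1.0, -0.001, -0.001]
ft_force: [1.8, 0.8, 0.9]
width: 0.0115
```

```bash
python3 - <<'E'
from h import *
s=read_state();print(s["ee_pos"],s["width"],s["ft_force"],s["joint_positions"].round(2))
E
```

```text
[0.48423448 0.04367658 0.18683606] 0.01148790362383894 [1.75865081 0.773157   0.92281713] [ 0.8   0.18 -1.05  1.84  0.17  1.22  1.24]
```

Emit:
drive_tool([
  [0, 0, 0, 0, -0.0082, 0.006, 1],
  [0, 0, 0, 0, -0.016, 0.0127, 1],
  [0, 0, 0, 0, -0.0232, 0.0199, 1],
  [0, 0, 0, 0, -0.0298, 0.0278, 1],
  [0, 0, 0, 0, -0.0357, 0.0362, 1],
  [0, 0, 0, 0, -0.0409, 0.045, 1],
  [0, 0, 0, 0, -0.0454, 0.0542, 1],
  [0, 0, 0, 0, -0.049, 0.0637, 1],
  [0, 0, 0, 0, -0.0505, 0.0687, 1],
  [0, 0, 0, 0, -0.052, 0.0736, 1],
  [0, 0, 0, 0, -0.053, 0.0786, 1],
  [0, 0, 0, 0, -0.054, 0.0836, 1],
])

```text
time: 22.85
ee_pos: [0.4834, -0.0093, 0.1036]
eef_rot: [0.01, 1.0, -0.0, -0.0]
ft_force: [-3.6, 2.5, -0.0]
width: 0.0113
```

Emit:
drive_tool([
  [0, 0, 0, 0, -0.0004, 0.003, 1],
  [0, 0, 0, 0, -0.0008, 0.006, 1],
  [0, 0, 0, 0, -0.0011, 0.009, 1],
  [0, 0, 0, 0, -0.0013, 0.012, 1],
  [0, 0, 0, 0, -0.0015, 0.0145, 1],
  [0, 0, 0, 0, -0.0016, 0.0165, 1],
  [0, 0, 0, 0, -0.0017, 0.018, 1],
  [0, 0, 0, 0, -0.0017, 0.0192, 1],
  [0, 0, 0, 0, -0.0017, 0.0202, 1],
  [0, 0, 0, 0, -0.0017, 0.0208, 1],
  [0, 0, 0, 0, -0.0017, 0.0208, 1],
])

```text
time: 23.95
ee_pos: [0.4851, -0.0105, 0.0851]
eef_rot: [0.01, 1.0, -0.001, 0.001]
ft_force: [-7.3, 4.6, 20.7]
width: 0.0112
```

Emit:
drive_tool([
  [0, 0, 0, 0, 0, 0.001, 1],
  [0, 0, 0, 0, 0, 0.0018, 1],
  [0, 0, 0, 0, 0, 0.0018, 1],
])

```text
time: 24.25
ee_pos: [0.4858, -0.0105, 0.0837]
eef_rot: [0.01, 1.0, -0.001, 0.002]
ft_force: [-5.8, 4.5, 21.7]
width: 0.011
```

About 21 N upward force and no more travel, so the flap is on its stops. I'll check the angle before letting go.

```bash
cat > fl.py <<'E'
from h import *
for n in("scene","top"):
    im,d,K,C=cam(n);W=world(d,K,C);cv2.imwrite(f"pics/{n}_{read_state()['time']:.2f}.png",im[...,::-1]);im=im.astype(int)
    b=(im[...,2]>im[...,0]+60)&(np.abs(W[...,0]-.486)<.06)&(W[...,1]>-.03)&(W[...,1]<.13)&(W[...,2]>.05)
    P=W[b]
    if len(P)>50:
        A=np.c_[P,np.ones(len(P))];k,res,*_=np.linalg.lstsq(A[:,[0,1,3]],P[:,2],rcond=None);e=np.abs(P[:,2]-A[:,[0,1,3]]@k)<.003
        k=np.linalg.lstsq(A[e][:,[0,1,3]],P[e][:,2],rcond=None)[0];print(n,len(P),P.mean(0).round(3),"tilt along y deg",np.degrees(np.arctan(-k[1])).round(2),"z at hinge",(k@[.486,.114,1]).round(4))
E
python3 fl.py
```

```text
scene 1309 [0.479 0.077 0.091] tilt along y deg 0.42 z at hinge 0.0906
top 163 [0.464 0.102 0.091] tilt along y deg 0.63 z at hinge 0.0905
```

Emit:
drive_tool([
  [0, 0, 0, 0, 0, -0.001, 0.7],
  [0, 0, 0, 0, 0, -0.001, 0.4],
  [0, 0, 0, 0, 0, -0.001, 0.2],
  [0, 0, 0, 0, 0, -0.001, 0.2],
  [0, 0, 0, 0, 0, -0.001, 0.2],
  [0, 0, 0, 0, 0, -0.015, 0.2],
  [0, 0, 0, 0, 0, -0.04, 0.2],
  [0, 0, 0, 0, 0, -0.08, 0.2],
  [0, 0, 0, 0, -0.03, -0.12, 0.2],
  [0, 0, 0, 0, -0.08, -0.15, 0.2],
  [0, 0, 0, 0, -0.13, -0.15, 0.2],
  [0, 0, 0, 0, -0.16, -0.15, 0.2],
])

```text
time: 25.55
ee_pos: [0.4801, -0.1744, 0.2339]
eef_rot: [0.012, 1.0, -0.002, 0.001]
ft_force: [0.5, -0.8, -0.1]
width: 0.0349
```

```bash
python3 fl.py; ls pics; python3 - <<'E'
from h import *
s=read_state();print(s["time"],s["ee_pos"],s["ft_force"])
im,d,K,C=cam("scene");W=world(d,K,C)
for l in["bottle_large","bottle_small"]:
    o=tip_of(l,"scene")[:1]
    for q in o:print(l,q["score"],ray_z(q["location"][0]*560,q["location"][1]*420,K,C,0).round(3))
cv2.imwrite("pics/fin.png",cv2.resize(im[150:400,90:370,::-1],None,fx=2.4,fy=2.4))
E
```

```text
scene 1944 [0.483 0.071 0.091] tilt along y deg 0.83 z at hinge 0.0904
top 1287 [0.486 0.07  0.091] tilt along y deg 1.22 z at hinge 0.0899
s2.png
scene0.png
scene_24.30.png
scene_25.60.png
t1.png
top0.png
top_24.35.png
top_25.65.png
w1.png
w2.png
w3.png
w4.png
w5.png
w6.png
w7.png
25.65 [ 0.4791456  -0.17710523  0.23225799] [-1.56878984 -0.20836122 -0.07251128]
bottle_small 0.66 [ 0.652 -0.024  0.   ]
```

View pics/fin.png

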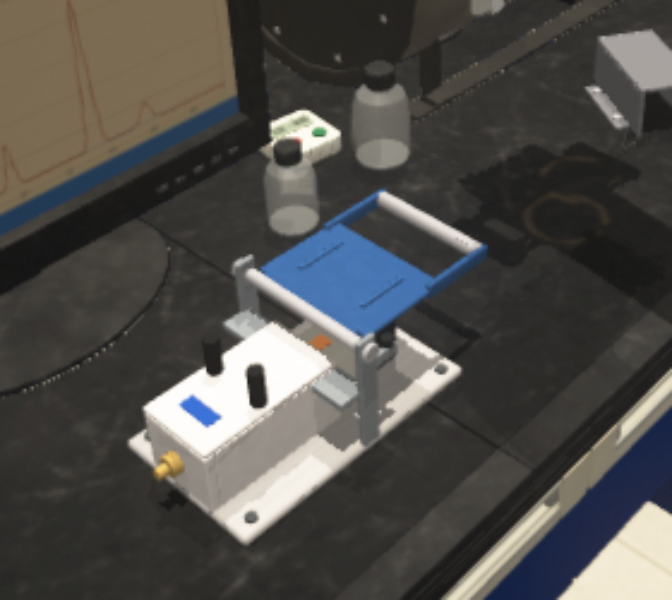

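```bash
python3 fl.py; python3 - <<'E'
from h import *
for n in("scene","top"):
    im,d,K,C=cam(n);W=world(d,K,C)
    for nm,y0,y1,z0,z1,x0,x1 in(("roof",.13,.2,.055,.066,.465,.51),("bench",-.1,0,-.01,.01,.43,.54),("bar",-.02,-.002,.085,.11,.46,.51)):
        m=(W[...,0]>x0)&(W[...,0]<x1)&(W[...,1]>y0)&(W[...,1]<y1)&(W[...,2]>z0)&(W[...,2]<z1);P=W[m]
        if len(P)>20:print(n,nm,len(P),"tilt",np.degrees(np.arctan(-np.polyfit(P[:,1],P[:,2],1)[0])).round(2),P.mean(0).round(4),"ztop",np.percentile(P[:,2],95).round(4))
E
```

```text
scene 1942 [0.483 0.071 0.091] tilt along y deg 0.75 z at hinge 0.0904
top 1284 [0.487 0.07  0.091] tilt along y deg 0.61 z at hinge 0.0903
scene roof 782 tilt -0.14 [0.4882 0.1662 0.0614] ztop 0.0631
scene bench 1453 tilt 0.07 [ 4.715e-01 -5.000e-02  2.000e-04] ztop 0.002
scene bar 151 tilt 29.61 [ 0.4846 -0.0071  0.0917] ztop 0.0951
top roof 419 tilt -0.0 [0.4878 0.1639 0.061 ] ztop 0.065
top bench 965 tilt 0.22 [ 4.772e-01 -4.280e-02 -1.000e-04] ztop 0.005
top bar 92 tilt -8.88 [ 0.4856 -0.0101  0.0925] ztop 0.0973
```

```bash
python3 -c "
from bench import *
print(close_job())"
```

```text
the job is handed in; nothing more can be done
None
```

The job is done and handed in at about 26 s of robot time, well under the 72 s limit.

- **Out of the dock:** I drew the cartridge out by its blue end, laid it flat on the open worktop and let go of it.
- **Into the housing:** I took it again by the black end and slid it in blue end first. It met a hard stop, with the force rising from 8 to 16 N over 0.1 mm of travel. After release the black end face measured 70.3 mm in front of the mouth; fully home is 70 mm.
- **Flap:** I swung it over by its bar along the arc and lowered it the last 20 mm slowly. It came onto its stops with about 21 N upward force on the tool, then I released it and moved away.

**Last checks:**
- The flap looked closed in the final picture. Its measured tilt was 0.6–0.75° in the last readings and 0.8–1.2° just before. Flat surfaces read within about 0.2° of level, so a few tenths of a degree are unexplained. The top of the bar measured about 95–97 mm against 94 mm expected.
- Both bottles are standing in the final picture. The network found only the small one in it, so the large one is confirmed by eye alone.
- The gripper was clear of everything, with wrist force near zero.

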